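Hold a sawn link bar in the bench deburrer

ROBOT

A 7-joint arm with a two-finger parallel gripper is mounted at the origin on the work surface. World frame = base frame: x ahead of the robot, y to its left, z up, the work surface at z = 0. Lengths are in m, angles in rad, forces in N, time in s.
With the tool pointing down it reaches from about 0.4 to 0.875 m from the base axis. Payload 19.3 kg.
Tool frame: the origin (TCP) lies at the very end of the fingers, on their centre line; the grasp point (between the pads) lies bot.tcp_to_grasp behind it (bot.tcp_to_grasp is the distance from the TCP to the grasp point, in m); z points along the fingers, y is the direction in which the jaws open and shut (so a half turn about z gives the same grasp; the last joint's range is limited). The gripper opens to 85 mm and grips with 20 to 120 N. Pads are 22 mm wide; open, the fingers measure 114 mm over their backs; the gripper's body (76 mm by 85 mm) begins 54 mm behind the grasp point. The pads swing forward as they close: fully open they stand 13 mm farther back than shut.
Start: joints at [1.246, 0.521, -0.036, 1.599, 0.021, 1.021, -0.113], TCP at [0.158, -0.605, 0.231] pointing down, gripper open.
Joint ranges: [-2.91, 2.91], [-0.3, 2.13], [-1.5, 1.42], [0.17, 2.43], [-1.26, 4.41], [0.16, 1.93], [-2.52, 2.52]. Speed limits (rad/s): [1.89, 1.89, 2.39, 2.39, 3.01, 3.01, 3.01].

INTERFACE

Orientations are given as [roll, pitch, yaw] about the fixed x, y, z axes, in that order (R = Rz(yaw) Ry(pitch) Rx(roll)).
In Python, from workcell import bot gives the robot as it stands.
- The arm moves only by the tool servo_tool, never from a script. Its argument "targets" is a list of rows, each a list of 2 entries, a list of its own where there are three numbers: the shift along the tool's x, y, z in units of 0.05 m (1.0 is 0.05 m), then the turn about the tool's z in units of 5 degrees (1.0 is 5 degrees). A call has 1 to 12 rows; each row shifts and turns the commanded pose from where the row before left it, along the tool's axes as they then stand; what a row does not reach is not made up. A row lasts 1/8 s, in which the tool goes at most 62.5 mm and 10.7 degrees, less where a joint would pass 70% of its speed; a pose out of reach is approached as far as the arm can. A call with a number of a shift or a turn outside -1 to 1 is refused whole. A call with a gripper value outside its range is refused whole. "gripper" is the opening, from -1 (shut) to 1 (fully open), so that 0 is half open, set as the call begins (left out, the last holds). The fingers move at their own pace and stop on an object; "newtons" is the grip in N (left out, the last holds). Time passes only in rows, so rows that do not move let the fingers close. It gives the time, the measured TCP pose, the force and the opening at its end, in the units of the state.
- bot.observe(): the state, without advancing time (a new reading comes with each control period).
- bot.grab_frame(name): name is "scene" or "top" or "wrist"; returns the picture (400x640x3 uint8, blue, green, red); there is no depth.
- bot.get_calibration(name): a dict with "fx", "fy", "cx", "cy" (pixels), "k1" (the pictures are not rectified: a ray, as slopes to the right and down, at radius r is drawn at 1 + k1 r^2 times it, then the intrinsics apply), "pose" (4x4, takes a point from camera to world coordinates). Camera axes: x right, y up, looking along -z (the intrinsics and any distortion apply to the point x, -y, -z); pixel columns grow to the right and rows downward; lengths in m; the calibration is good to about 2 mm. A picture is of the moment at which its call begins: read the wrist's pose just before it. get_calibration takes no time and is no camera call; for the wrist camera it gives the pose at the moment of the call.
- bot.job_done(): hands the job in, once; it reports no verdict.
The state is a dict: "clock": time; "qpos": joint angles; "qd": joint speeds; "joint_efforts": joint torques, N m; "position": TCP position; "tool_rot": TCP orientation; "force": force on the tool from outside, world axes, zero at the start; "moment": the same for the moment, N m; "grip_width": finger opening in m.
Only numpy, scipy, OpenCV 4.12 (cv2) and the standard library are available. Lean on these libraries where they do the work, as an engineer would, in place of code of your own. Each camera call takes 0.05 s, during which the arm holds its last target.

TASK

Press the deburrer's raised guard down until it is fully shut, then take the long flat bar with the rounded end out of the rack, pass its square sawn end down through the feed slot in the guard and hold it upright with that end between the two wire wheels, level with their shafts. Finish while still gripping it there, ready for the machine to be started: do not let go of it, rest it on the machine or wedge it in the slot. Leave the other bars, the file and the oil can where they are.

Things in the scene. Friction and masses are not known exactly. Their poses are not given: they have to be found in the camera images.
- guard (a joint): hinge of the deburrer's guard (the machine's top cover), rad: 0 = fully shut, grows as its front edge lifts. The stiff hinge stays where it is left; about 3 N down on the front rail closes it, against a hard stop at 0.
- guard_front (a point): press point: middle of the top face of the guard's steel front rail, the edge nearest the robot. The rail is 38 mm deep (from 20 mm in front of this point to 18 mm behind it) and 180 mm long, flat and bare. The hinge axis is parallel to the rail, 164 mm behind this point (along the guard's +x) and 6 mm below it; with the guard shut this point is 126 mm above the bench. Its axes turn with the guard.
- slot (a point): centre of the flared mouth of the feed slot, in the middle of the guard; the mouth stands 16 mm above the guard's top face and with the guard shut is 143 mm above the bench. Below a 10 mm deep flare of steel plates (6 mm wider on every side at the top) the slot is straight, 32 mm along this point's x axis by 10 mm along its y axis, 12 mm deep. Shut, x is level and points from the front rail to the hinge, z is up; all turn with the guard.
- nip (a point): point inside the machine midway between the two wire wheels, level with their shafts, 70 mm above the bench, straight below the slot when the guard is shut (73 mm below its mouth). The wheels (64 mm diameter, 30 mm thick, shafts along this point's x) stand 14 mm apart along its y; they swing in on the bar only once the machine is started and do not move here.
- deburrer: the bench deburrer, fixed: a grey steel box 170 mm (x) by 180 mm (y) by 120 mm tall with a hinged steel-framed clear guard on top and a motor at the back (+x); its inside floor is 14 mm above the bench. Origin: centre of its underside, on the bench; x from front to motor, z up.
- link: the long flat bar to be held: steel, 160 mm long, 30 mm wide, 8 mm thick, 0.2 to 0.4 kg, with a rounded upper end with a 12 mm hole and a square sawn lower end. It stands upright in any one of the rack's three pockets and is the tallest bar there. Origin: centre of the sawn end; x along its width, y along its thickness, z along its length towards the rounded end.
- link_mid (a point): centre of that bar, half-way along its length (80 mm from the sawn end); same axes as the bar. The bar's top 115 mm stands clear above the rack at the start.
- link_end (a point): centre of the bar's sawn end face (80 mm from its centre); same axes as the bar.
- rack: wooden block, 70 mm (x) by 200 mm (y) by 45 mm tall, fixed, with three pockets 37 mm deep and 34 mm (x) by 12 mm (y), in a row along y, 65 mm apart, the bars' thickness along y. Origin: centre of its underside.
- bar_short: a square-ended flat steel bar, 30 x 8 x 85 mm, standing in the rack; leave it. Origin: centre of its lower end.
- bar_medium: a square-ended flat steel bar, 30 x 8 x 105 mm, standing in the rack; leave it. Origin: centre of its lower end.
- file: hand file with wooden handle, 215 mm long, 20 mm wide, 20 mm high, lying on the bench along its x; leave it.
- oil_can: small upright metal can, 48 mm diameter, 120 mm tall; leave it. Origin: centre of its underside.
Not all that is in view belongs to the job. What is shaped like the link but blue or pink is not meant.

How it is judged:
On the way, in this order (a step that is already met when the one before it is completed fails the run):
1. the guard is pressed fully shut (value of joint guard below 0.02 rad), for 0.2 s.
2. the long bar is lifted clear of the rack, with the guard shut (value of joint guard below 0.02 rad and z of link_end in the frame of rack above 0.05 m and contact force between link and the fingers above 1 N), for 0.1 s.
At the end, for the whole second after the job is handed in: Guard shut (under 0.02 rad); long bar through its slot, rounded end up, within 0.1 rad of upright, sawn end within 6 mm sideways and 15 mm in height of the point between the wheels; still gripped (over 2 N), at rest, pressing on the machine with under 15 N (value of joint guard below 0.02 rad and horizontal distance between link_end and nip below 0.006 m and z of link_end in the frame of deburrer between 0.055 and 0.085 m and angle between link's own z axis and vertical below 0.1 rad and z of link_mid in the frame of deburrer above 0.13 m and contact force between link and the fingers above 2 N and contact force between link and deburrer below 15 N and linear speed of link below 0.02 m/s); the arm keeps its last pose, push and grip.
It fails at once if the other bars are moved more than 30 mm (distance of any of bar_short, bar_medium from where it was at the start of the episode above 0.03 m).
It fails at once if the file or the oil can is moved more than 30 mm (distance of any of file, oil_can from where it was at the start of the episode above 0.03 m).
It also fails if it takes over 64 s, if anything falls off the work surface, if the arm or the gripper's body presses on something with over 40 N, if the wrist force passes 120 N, or if a joint passes its speed limit or range.

## Working session

There is one attempt and no reset: what is moved stays moved. The work goes in short steps, Python scripts to look and compute and a tool call to move; the robot and the scene stay as the last step left them, time stands still between calls to the robot, and variables do not carry over. Pictures are saved under pics/ and viewed, and the job is handed in when it is done.

Besides the shell and the picture viewer there is one more tool, called in YAML: its name, and indented under it one key for each argument. servo_tool: Moves the arm, as the interface text tells. Its arguments: {"type":"object","properties":{"targets":{"type":"array","items":{"type":"array"}},"gripper":{"type":"number"},"newtons":{"type":"number"}},"required":["targets"]}

```bash
ls; mkdir -p pics; python3 - <<'E'
from workcell import bot
import cv2
print(bot.observe()); print(bot.tcp_to_grasp)
for n in ("scene","top","wrist"):
    c=bot.get_calibration(n); print(n,c)
    cv2.imwrite(f"pics/{n}0.png",bot.grab_frame(n))
E
```

```text
pics
{'clock': 0.0, 'qpos': array([ 1.24583124,  0.52202635, -0.03631779,  1.60002251,  0.02121333,
        1.02108361, -0.11278721]), 'qd': array([-0.00222901, -0.00030638,  0.00036182,  0.00037139, -0.00098664,
        0.00244869, -0.00107468]), 'joint_efforts': array([-9.36974538e-04, -9.27117562e+01,  1.97936855e+00, -3.69931912e+01,
        1.78455468e-02,  8.22721340e-03, -1.13671445e-04]), 'position': array([ 0.15737929, -0.60450566,  0.23071296]), 'tool_rot': array([-3.14044240e+00,  9.85553347e-05,  2.54766859e-01]), 'force': array([ 0.44992197, -0.13972004, -0.16181695]), 'moment': array([-0.01628117,  0.0468418 , -0.00395131]), 'grip_width': 0.08489552634821346}
0.0187
scene {'fx': 398.28304577778704, 'fy': 398.28304577778704, 'cx': 320.2251218010235, 'cy': 202.1500409022217, 'k1': -0.014287817622804243, 'pose': array([[-0.79773629, -0.52107479,  0.30347631,  0.82298409],
       [ 0.6028341 , -0.67711643,  0.42202415,  0.37289127],
       [-0.01441735,  0.51960985,  0.85428201,  0.81300506],
       [ 0.        ,  0.        ,  0.        ,  1.        ]])}
top {'fx': 498.5231
[... 157 characters left out ...]
857e-01, -1.86308945e-01,
         3.59520526e-01],
       [-9.99986557e-01, -5.14158545e-03, -6.70133527e-04,
         1.82687084e-02],
       [-1.61631539e-03,  1.86303139e-01,  9.82490981e-01,
         1.34085084e+00],
       [ 0.00000000e+00,  0.00000000e+00,  0.00000000e+00,
         1.00000000e+00]])}
wrist {'fx': 316.60949526524524, 'fy': 316.60949526524524, 'cx': 315.6818469622712, 'cy': 200.11581578304902, 'k1': 0.017328260796982048, 'pose': array([[ 0.25196541,  0.92624766,  0.28031891,  0.2285998 ],
       [-0.96773466,  0.2416869 ,  0.0712536 , -0.58695134],
       [-0.00175093, -0.28922777,  0.95725871,  0.37295671],
       [ 0.        ,  0.        ,  0.        ,  1.        ]])}
```

View pics/scene0.png

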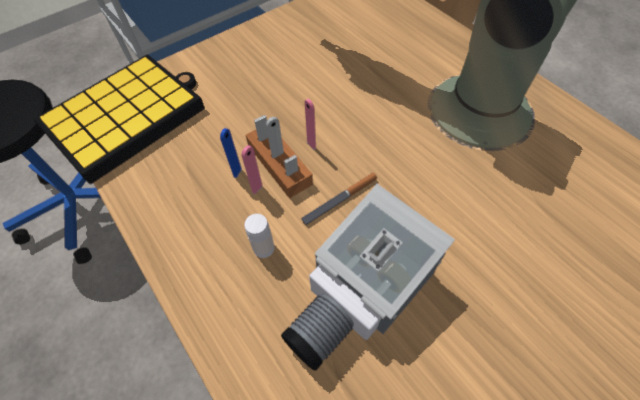

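View pics/top0.png

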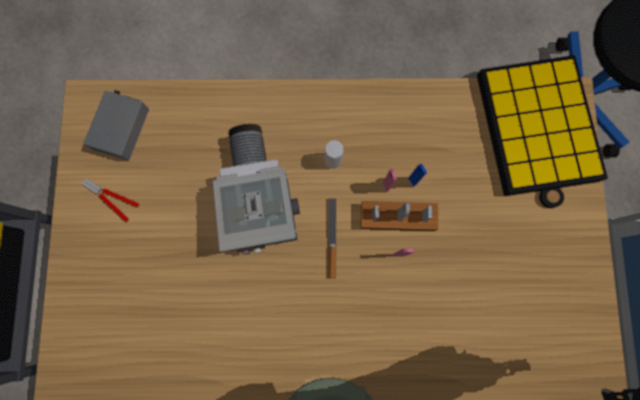

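View pics/wrist0.png

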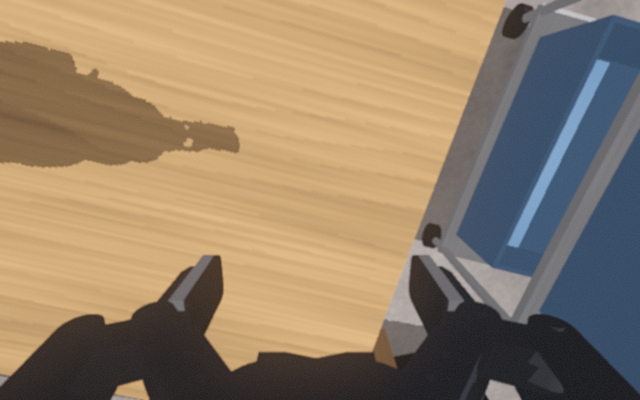

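The scene view shows the rack at (280,155) with three grey bars, the deburrer at (380,260), the file at (340,198), and the oil can at (260,235). The blue bar (230,152) and pink bars (310,122) and (252,168) are decoys. I'll zoom in.

```bash
cat > h.py <<'E'
import numpy as np, cv2
from workcell import bot
def ray(c,u,v):
    x=(u-c['cx'])/c['fx']; y=(v-c['cy'])/c['fy']
    xd,yd=x,y
    for _ in range(8):
        f=1+c['k1']*(x*x+y*y); x,y=xd/f,yd/f
    d=c['pose'][:3,:3]@np.array([x,-y,-1.]); return c['pose'][:3,3].copy(),d/np.linalg.norm(d)
def plane(c,u,v,z):
    o,d=ray(c,u,v); return o+d*(z-o[2])/d[2]
def tri(c1,p1,c2,p2):
    o1,d1=ray(c1,*p1);o2,d2=ray(c2,*p2)
    A=np.stack([d1,-d2],1); t=np.linalg.lstsq(A,o2-o1,rcond=None)[0]
    a=o1+t[0]*d1;b=o2+t[1]*d2; return (a+b)/2,np.linalg.norm(a-b)
def proj(c,P):
    q=c['pose'][:3,:3].T@(np.asarray(P)-c['pose'][:3,3]); x,y=q[0]/-q[2],-q[1]/-q[2]
    f=1+c['k1']*(x*x+y*y); return np.array([c['fx']*x*f+c['cx'],c['fy']*y*f+c['cy']])
def crop(im,x0,y0,x1,y1,s,name):
    cv2.imwrite(name,cv2.resize(im[y0:y1,x0:x1],None,fx=s,fy=s,interpolation=cv2.INTER_CUBIC))
E
python3 - <<'E'
from h import *
s=cv2.imread('pics/scene0.png');t=cv2.imread('pics/top0.png')
crop(s,210,90,350,210,5,'pics/s_rack.png')
crop(s,280,180,460,320,4,'pics/s_deb.png')
crop(t,200,110,320,260,4,'pics/t_deb.png')
crop(t,320,130,450,265,4,'pics/t_rack.png')
E
```

```text
(no output)
```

View pics/s_rack.png

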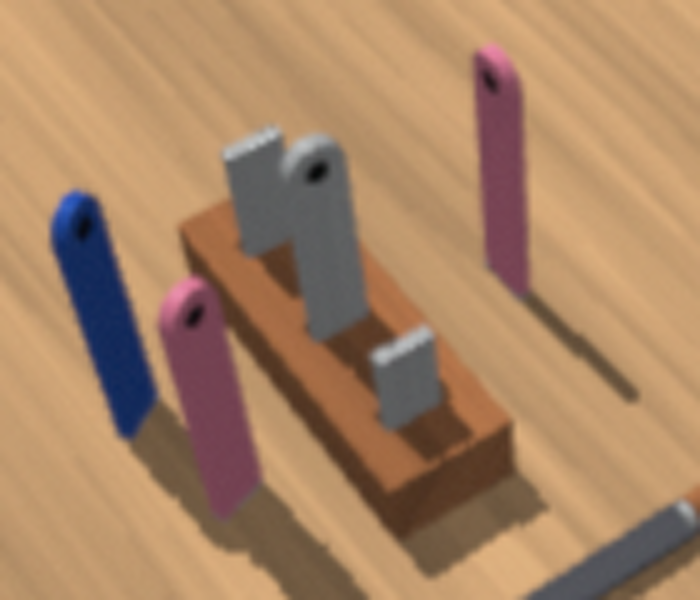

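View pics/s_deb.png

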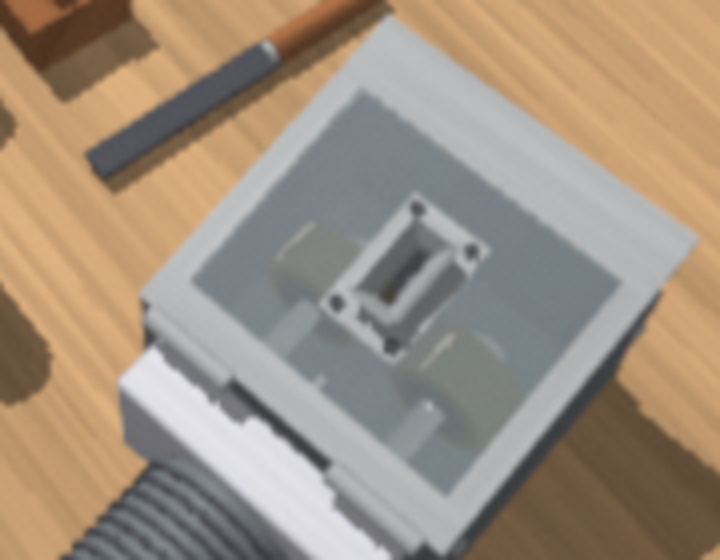

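View pics/t_deb.png

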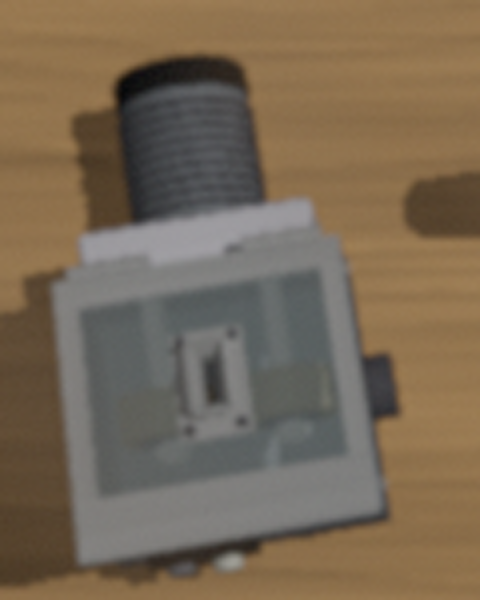

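View pics/t_rack.png

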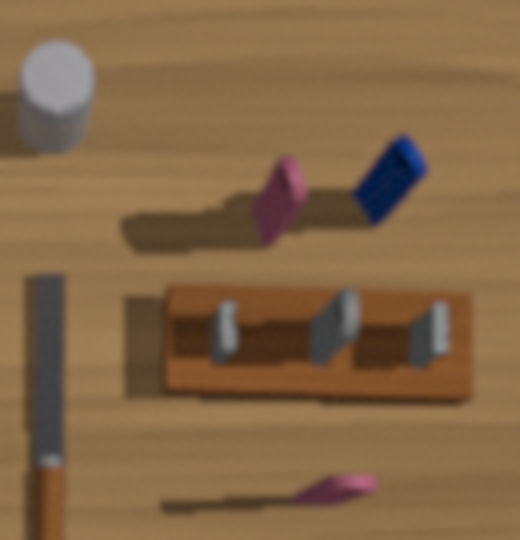

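```bash
python3 - <<'E'
from h import *
S=bot.get_calibration('scene');T=bot.get_calibration('top')
sd=lambda p:(p[0]/4+280-.375,p[1]/4+180-.375); td=lambda p:(p[0]/4+200-.375,p[1]/4+110-.375)
sr=lambda p:(p[0]/5+210-.4,p[1]/5+90-.4); tr=lambda p:(p[0]/4+320-.375,p[1]/4+130-.375)
for n,a,b in [('frontR',(387,18),(384,514)),('frontL',(697,240),(80,562)),('hingeR',(145,298),(340,238)),
 ('sl fR',(417,193),(258,430)),('sl fL',(490,248),(190,440)),('sl bL',(395,360),(178,337)),('sl bR',(322,303),(240,325))]:
    p,e=tri(S,sd(a),T,td(b)); print(n,p.round(4),round(e,4))
for n,a,b in [('rack b-R',(180,228),(472,293)),('rack f-L',(512,425),(165,390)),('rack b-L',(398,490),(165,285)),('link top',(313,135),(349,292))]:
    p,e=tri(S,sr(a),T,tr(b)); print(n,p.round(4),round(e,4))
for q in [(165,285),(472,293),(470,400),(165,390)]: print(plane(T,*tr(q),.045).round(4))
E
```

```text
frontR [0.4756 0.0813 0.1539] 0.0017
frontL [0.4478 0.2602 0.1599] 0.0019
hingeR [0.6529 0.1131 0.1145] 0.0051
sl fR [0.5266 0.1595 0.1457] 0.0051
sl fL [0.5202 0.201  0.1471] 0.0068
sl bL [0.5861 0.2121 0.1324] 0.0071
sl bR [0.5939 0.1725 0.1342] 0.0039
rack b-R [ 0.5783 -0.2883  0.0358] 0.0029
rack f-L [ 0.5159 -0.0847  0.0353] 0.0
rack b-L [ 0.5835 -0.0844  0.0425] 0.0032
link top [ 0.5526 -0.1799  0.1783] 0.0099
[ 0.5843 -0.0853  0.045 ]
[ 0.5779 -0.2871  0.045 ]
[ 0.5072 -0.2824  0.045 ]
[ 0.5147 -0.0839  0.045 ]
```

servo_tool:
  targets:
    - [[0, 0, -0.45], 0.82]
    - [[0, 0, -0.45], 0.82]
    - [[0, 0, -0.45], 0.82]
    - [[0, 0, -0.45], 0.82]
  gripper: 1

```text
clock: 0.65
position: [0.1575, -0.6047, 0.3218]
tool_rot: [-3.141, 0.0, -0.034]
force: [1.0, 0.6, 0.5]
grip_width: 0.0853
```

servo_tool:
  targets:
    - [[0.49, -0.71, 0], 0]
    - [[0.49, -0.71, 0], 0]
    - [[0.49, -0.71, 0], 0]
    - [[0.49, -0.71, 0], 0]
    - [[0.49, -0.71, 0], 0]
    - [[0.49, -0.71, 0], 0]
    - [[0.49, -0.71, 0], 0]
    - [[0.49, -0.71, 0], 0]
    - [[0.49, -0.71, 0], 0]
    - [[0.49, -0.71, 0], 0]
    - [[0.49, -0.71, 0], 0]
    - [[0.49, -0.71, 0], 0]

```text
clock: 2.15
position: [0.4654, -0.1871, 0.3213]
tool_rot: [3.142, 0.0, -0.032]
force: [0.5, -0.3, 0.2]
grip_width: 0.0857
```

```bash
cat > look.py <<'E'
import sys
from h import *
import pickle
n=sys.argv[1]; cam=sys.argv[2] if len(sys.argv)>2 else 'wrist'
for _ in range(1):
    c=bot.get_calibration(cam); im=bot.grab_frame(cam)
pickle.dump(c,open(f'pics/{n}.pkl','wb')); cv2.imwrite(f'pics/{n}.png',im)
o=bot.observe(); print(o['clock'],o['position'].round(4),o['tool_rot'].round(4),o['force'].round(2),o['grip_width'])
E
python3 look.py w1
```

```text
2.2 [ 0.4683 -0.1821  0.3212] [-3.1395e+00 -1.1000e-03 -2.6200e-02] [ 2.19  9.06 -0.82] 0.0852084388441248
```

View pics/w1.png

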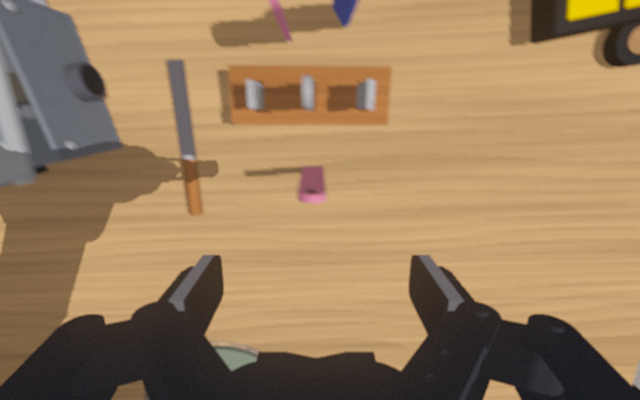

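servo_tool:
  targets:
    - [[-0.02, -0.71, 0], 0]
    - [[-0.02, -0.71, 0], 0]
    - [[-0.02, -0.71, 0], 0]
    - [[-0.02, -0.71, 0], 0]
    - [[-0.02, -0.71, 0], 0]
    - [[-0.02, -0.71, 0], 0]
    - [[-0.02, -0.71, 0], 0]
    - [[-0.02, -0.71, 0], 0]
    - [[-0.02, -0.71, 0], 0]
    - [[-0.02, -0.71, 0], -0.7]
    - [[0, 0, 0], -0.7]
    - [[0, 0, 0], -0.7]
  gripper: -1
  newtons: 40

```text
clock: 3.7
position: [0.4658, 0.167, 0.321]
tool_rot: [3.142, 0.001, 0.155]
force: [0.3, -0.4, -0.4]
grip_width: 0.0002
```

servo_tool:
  targets:
    - [[0, 0, 0], 0]
    - [[0, 0, 0], 0]

```text
clock: 3.95
position: [0.466, 0.1667, 0.3213]
tool_rot: [3.142, 0.0, 0.15]
force: [1.0, 0.3, -0.5]
grip_width: -0.0001
```

```bash
python3 look.py w2
```

```text
4.0 [0.4659 0.1667 0.3213] [3.1416e+00 1.0000e-04 1.5030e-01] [-0.78 -0.35 -0.67] -4.979733806691818e-05
```

View pics/w2.png

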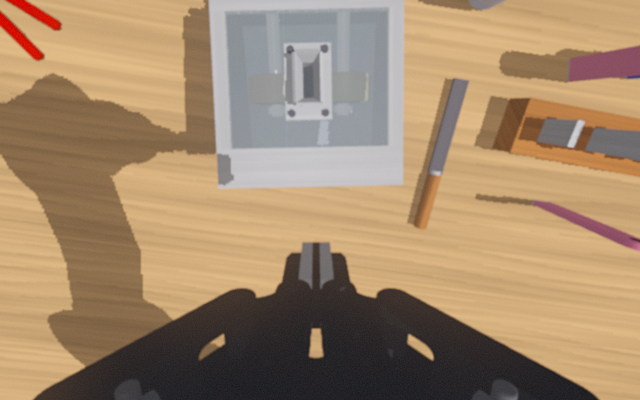

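```bash
python3 - <<'E'
from h import *; import pickle
c=pickle.load(open('pics/w2.pkl','rb'));T=bot.get_calibration('top');S=bot.get_calibration('scene')
L=(219.5,188);R=(404,185.5)
for z in (.15,.157,.165):
    l=plane(c,*L,z);r=plane(c,*R,z);print(z,l.round(4),r.round(4),np.linalg.norm(l-r))
print(tri(c,L,S,(454.0,239.6)),tri(c,R,S,(376.4,184.1)))
E
```

```text
0.15 [0.443  0.2619 0.15  ] [0.4738 0.0763 0.15  ] 0.18815253287074923
0.157 [0.4452 0.26   0.157 ] [0.4752 0.0785 0.157 ] 0.18395033582567977
0.165 [0.4476 0.2578 0.165 ] [0.4769 0.0811 0.165 ] 0.17914782491702885
(array([0.44471247, 0.26038102, 0.15581983]), np.float64(0.00017663962400925624)) (array([0.47308405, 0.0779835 , 0.14942387]), np.float64(0.003824764620210262))
```

servo_tool:
  targets:
    - [[0.23, -0.07, 0.4], 0]
    - [[0, 0, 0.6], 0]
    - [[0, 0, 0.7], 0]
    - [[0, 0, 0.6], 0]
    - [[0, 0, 0.4], 0]
    - [[0, 0, 0.1], 0]
    - [[0, 0, 0.1], 0]
    - [[0, 0, 0.1], 0]

```text
clock: 5.0
position: [0.4771, 0.1722, 0.1717]
tool_rot: [-3.141, -0.001, 0.152]
force: [0.0, 0.7, 0.1]
grip_width: 0.0
```

servo_tool:
  targets:
    - [[0, 0, 0.1], 0]
    - [[0, 0, 0.1], 0]
    - [[0, 0, 0.1], 0]
    - [[0, 0, 0.1], 0]

```text
clock: 5.5
position: [0.4768, 0.1721, 0.151]
tool_rot: [-3.142, 0.0, 0.152]
force: [-1.2, 0.4, 2.2]
grip_width: 0.0003
```

servo_tool:
  targets:
    - [[0, 0, 0.1], 0]
    - [[0, 0, 0.1], 0]
    - [[0, 0, 0.1], 0]
    - [[0, 0, 0.1], 0]

```text
clock: 6.0
position: [0.4767, 0.1721, 0.1309]
tool_rot: [-3.142, 0.0, 0.152]
force: [-1.8, 0.5, 2.0]
grip_width: -0.0004
```

servo_tool:
  targets:
    - [[0, 0, 0.05], 0]
    - [[0, 0, 0.05], 0]

```text
clock: 6.25
position: [0.4768, 0.172, 0.1262]
tool_rot: [3.142, 0.0, 0.152]
force: [-1.5, -0.1, 4.1]
grip_width: 0.0001
```

servo_tool:
  targets:
    - [[0, 0, 0.03], 0]
    - [[0, 0, 0.03], 0]
    - [[0, 0, 0], 0]

```text
clock: 6.62
position: [0.4767, 0.1721, 0.1234]
tool_rot: [3.142, 0.0, 0.152]
force: [-3.3, -0.3, 5.1]
grip_width: 0.0001
```

servo_tool:
  targets:
    - [[0, 0, 0.04], 0]
    - [[0, 0, 0.04], 0]
    - [[0, 0, 0], 0]
    - [[0, 0, 0], 0]

```text
clock: 7.12
position: [0.4768, 0.1721, 0.12]
tool_rot: [3.141, -0.0, 0.152]
force: [-7.2, -2.8, 19.9]
grip_width: -0.0003
```

servo_tool:
  targets:
    - [[0, 0, 0], 0]
    - [[0, 0, 0], 0]

```text
clock: 7.38
position: [0.4767, 0.1721, 0.12]
tool_rot: [3.141, -0.0, 0.152]
force: [-7.7, -3.0, 20.0]
grip_width: 0.0
```

```bash
python3 look.py s2 scene; python3 -c "
from h import *
crop(cv2.imread('pics/s2.png'),280,130,480,320,4,'pics/s2c.png')"
```

```text
7.425 [0.4768 0.1721 0.12  ] [ 3.1413e+00 -4.0000e-04  1.5170e-01] [-7.51 -2.45 20.7 ] -0.00011309458783135202
```

View pics/s2c.png

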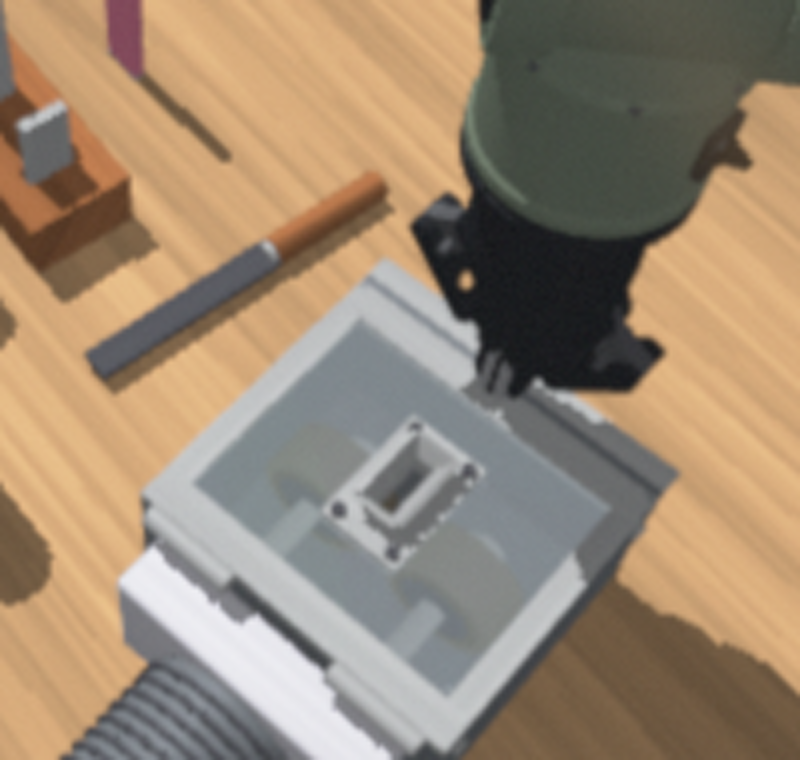

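servo_tool:
  targets:
    - [[0, 0, -0.2], 0]
    - [[0, 0, -0.7], 0]
    - [[0, 0, -0.8], 0]
    - [[0, 0, -0.6], 0]
    - [[0, 0, -0.3], 0]
    - [[0, 0, 0], 0]
    - [[0, 0, 0], 0]
  gripper: 1

```text
clock: 8.3
position: [0.4764, 0.1718, 0.2482]
tool_rot: [3.141, 0.001, 0.152]
force: [0.3, 0.3, 0.9]
grip_width: 0.0856
```

```bash
python3 look.py w3;python3 look.py s3 scene;python3 look.py t3 top; python3 -c "
from h import *
crop(cv2.imread('pics/w3.png'),200,0,440,200,3,'pics/w3c.png')
crop(cv2.imread('pics/s3.png'),280,170,460,320,4,'pics/s3c.png')
crop(cv2.imread('pics/t3.png'),200,110,320,260,4,'pics/t3c.png')"
```

```text
8.35 [0.4764 0.1719 0.2482] [3.1413e+00 1.6000e-03 1.5190e-01] [-0.54  0.08 -0.22] 0.0857310484774214
8.4 [0.4764 0.1719 0.2483] [3.1414e+00 1.6000e-03 1.5190e-01] [ 0.07 -0.47  0.99] 0.0854323010426387
8.45 [0.4765 0.172  0.2484] [3.1414e+00 1.5000e-03 1.5190e-01] [-0.09 -0.66  0.27] 0.08495653912673877
```

View pics/w3c.png

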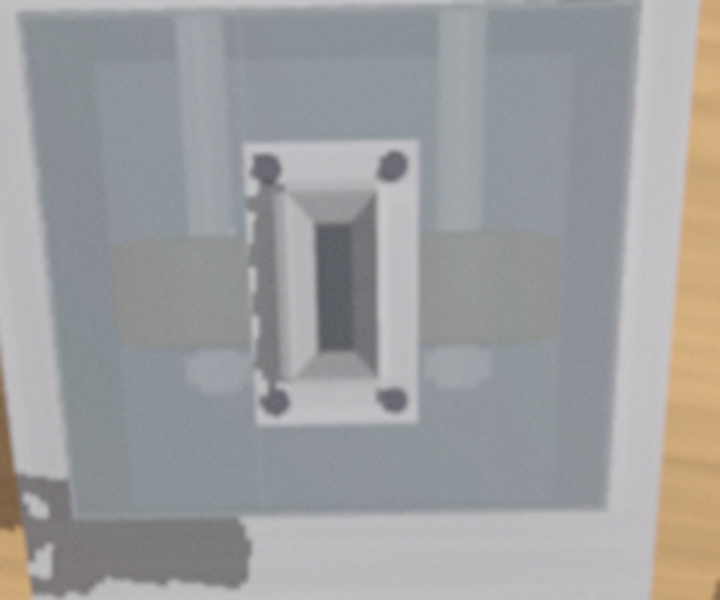

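View pics/s3c.png

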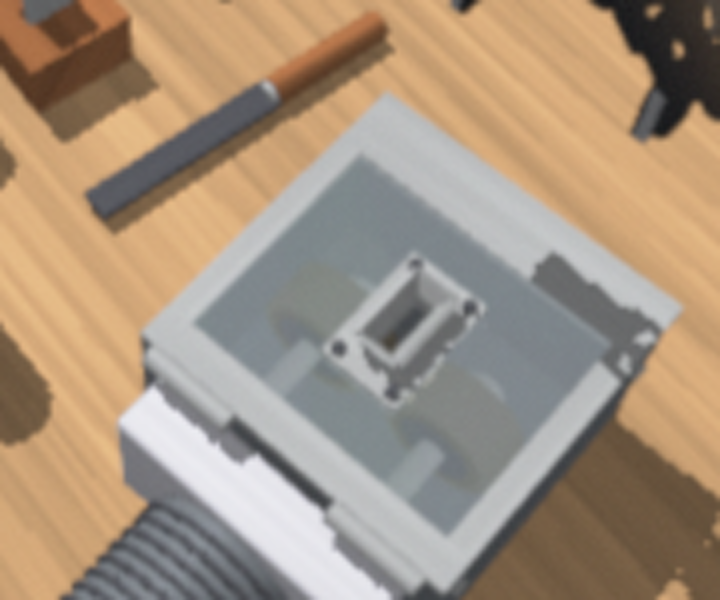

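```bash
python3 - <<'E'
from h import *; import pickle
c=pickle.load(open('pics/w3.pkl','rb'))
im=cv2.imread('pics/w3.png')
f=lambda p:(p[0]/3+200-1/3,p[1]/3-1/3)
def rep(n,ps,z):
    P=np.array([plane(c,*f(p),z) for p in ps]); print(n,P.mean(0).round(4),'w',np.linalg.norm(P[0]-P[1]).round(4),np.linalg.norm(P[2]-P[3]).round(4),'l',np.linalg.norm(P[0]-P[3]).round(4),np.linalg.norm(P[1]-P[2]).round(4),'yaws',[np.arctan2(d[1],d[0]).round(3) for d in (P[0]-P[3],P[1]-P[2])])
rep('plate',[(244,142),(417,141),(418,422),(257,424)],.143)
rep('mouth',[(274,189),(379,189),(379,379),(284,380)],.143)
rep('throat',[(317,223),(352,223),(354,352),(319,352)],.133)
rep('throat121',[(317,223),(352,223),(354,352),(319,352)],.121)
rep('window',[(20,12),(637,8),(607,508),(73,517)],.127)
crop(im,265,35,355,150,7,'pics/w3d.png')
print(proj(c,[.55,.18,.143]),c['pose'][:3,3])
E
```

```text
plate [0.5543 0.1866 0.143 ] w 0.0409 0.0414 l 0.0658 0.0655 yaws [np.float64(0.169), np.float64(0.178)]
mouth [0.5545 0.1878 0.143 ] w 0.0252 0.0241 l 0.0446 0.0443 yaws [np.float64(0.185), np.float64(0.162)]
throat [0.5545 0.1864 0.133 ] w 0.0088 0.0092 l 0.0314 0.0314 yaws [np.float64(0.159), np.float64(0.17)]
throat121 [0.5547 0.1866 0.121 ] w 0.0092 0.0096 l 0.0328 0.0328 yaws [np.float64(0.159), np.float64(0.17)]
window [0.5565 0.187  0.127 ] w 0.1493 0.1502 l 0.1243 0.1226 yaws [np.float64(0.167), np.float64(0.175)]
[318.88298313 103.26933202] [0.54927105 0.18220269 0.39027988]
```

View pics/w3d.png

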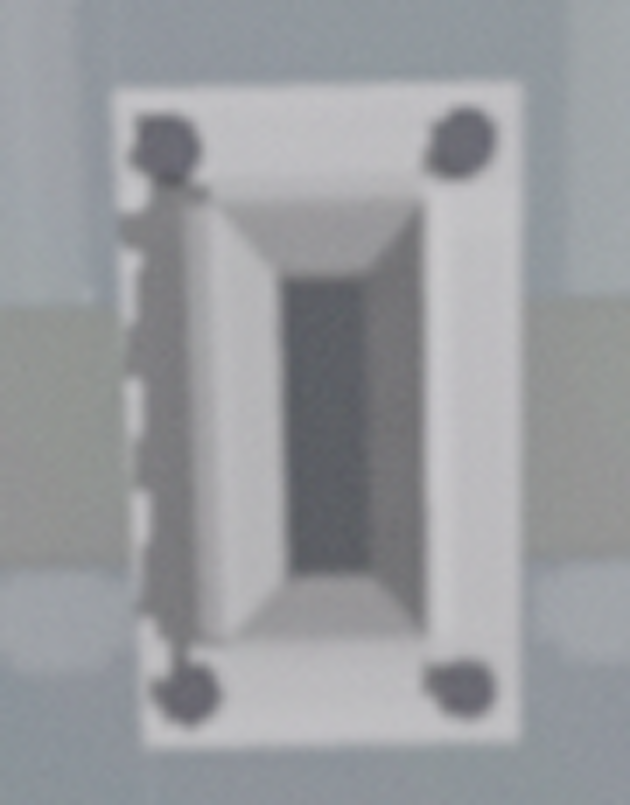

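View pics/t3c.png

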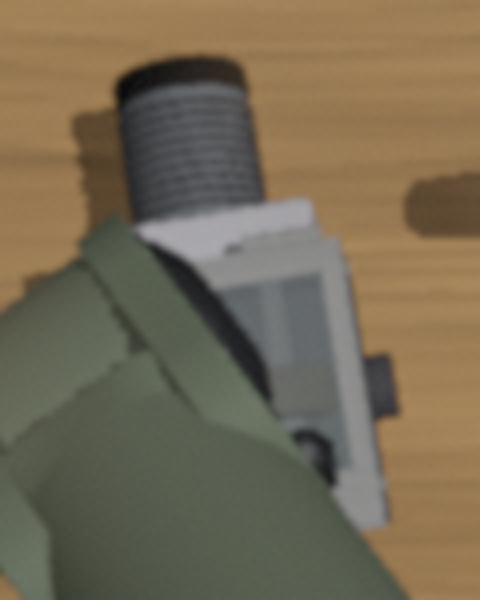

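The guard is shut: force rose to 20 N against the stop, and the picture shows it flat. The slot centre is about (0.5545, 0.1865) with yaw about 0.168. Next I move to the rack for a close look at the link in the middle pocket. The other candidates are the pink bars at scene (310,122) and (252,168), and the blue one at (230,152).

servo_tool:
  targets:
    - [[0, 0, -0.35], 0.7]
    - [[0, 0, -0.35], 0.7]
    - [[0, 0, -0.35], 0.7]
    - [[0, 0.4, 0], 0]
    - [[0, 0.84, 0], 0]
    - [[0, 0.84, 0], 0]
    - [[0, 0.84, 0], 0]
    - [[0.1, 0.84, 0], 0]
    - [[0, 0.84, 0], 0]
    - [[0, 0.84, 0], 0]
    - [[0, 0.84, 0], 0]
    - [[0, 0.84, 0], 0]
  gripper: 0.2

```text
clock: 9.95
position: [0.4703, -0.1853, 0.3013]
tool_rot: [-3.141, 0.001, -0.031]
force: [0.0, -0.3, 0.5]
grip_width: 0.0511
```

servo_tool:
  targets:
    - [[0, 0, 0], 0]
    - [[0, 0, 0], 0]
    - [[0, 0, 0], 0]

```text
clock: 10.32
position: [0.4707, -0.1829, 0.3017]
tool_rot: [-3.141, 0.0, -0.03]
force: [-0.4, 0.7, 0.3]
grip_width: 0.051
```

```bash
python3 look.py w4; python3 -c "
from h import *
crop(cv2.imread('pics/w4.png'),200,20,440,220,3,'pics/w4c.png')"
```

```text
10.375 [ 0.4708 -0.183   0.3018] [-3.1414  0.     -0.0301] [-0.49  0.54  0.02] 0.050969093768941175
```

View pics/w4c.png

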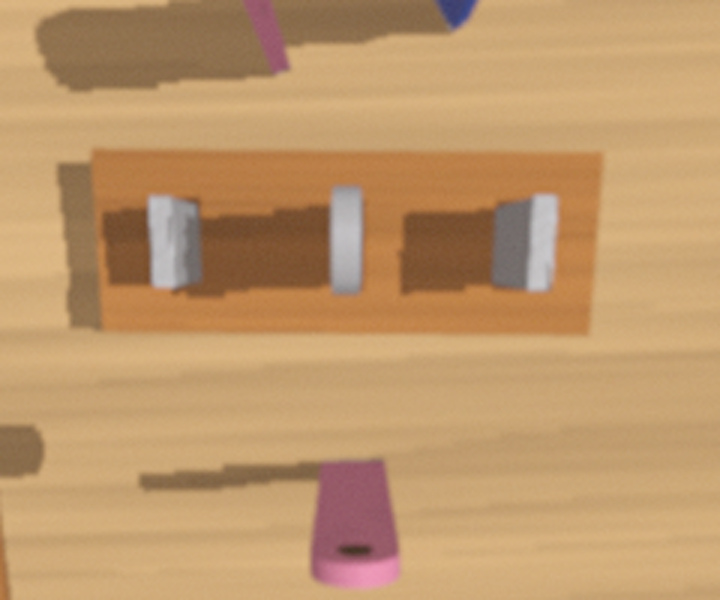

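```bash
python3 - <<'E'
from h import *; import pickle
c=pickle.load(open('pics/w4.pkl','rb'))
f=lambda p:(p[0]/3+200-1/3,p[1]/3+20-1/3)
R=np.array([plane(c,*f(p),.045) for p in [(93,150),(602,153),(588,333),(101,330)]]);print(R.round(4),R.mean(0).round(4))
d=(R[0]+R[3]-R[1]-R[2]);print('yaw',np.arctan2(-d[0],d[1]))
for z in (.153,.168):
  print(z,[plane(c,*f(p),z).round(4) for p in [(347,187),(347,293),(331,240),(362,240),(347,240)]])
print('pink base',plane(c,*f((350,460)),0).round(4),'top',plane(c,*f((355,585)),.15).round(4))
E
```

```text
[[ 0.5855 -0.0877  0.045 ]
 [ 0.5784 -0.2854  0.045 ]
 [ 0.5101 -0.2831  0.045 ]
 [ 0.5172 -0.0834  0.045 ]] [ 0.5478 -0.1849  0.045 ]
yaw -0.03576071828754186
0.153 [array([ 0.5625, -0.1859,  0.153 ]), array([ 0.5331, -0.1851,  0.153 ]), array([ 0.5482, -0.1808,  0.153 ]), array([ 0.5479, -0.1899,  0.153 ]), array([ 0.548 , -0.1855,  0.153 ])]
0.168 [array([ 0.5615, -0.1859,  0.168 ]), array([ 0.5337, -0.1851,  0.168 ]), array([ 0.548 , -0.1811,  0.168 ]), array([ 0.5477, -0.1897,  0.168 ]), array([ 0.5478, -0.1855,  0.168 ])]
pink base [ 0.4505 -0.1837  0.    ] top [ 0.4404 -0.1849  0.15  ]
```

servo_tool:
  targets:
    - [[0.7, 0, 0], 0.06]
    - [[0.84, 0, 0], 0]
    - [[0, 0, 0.3], 0]
    - [[0, 0, 0.7], 0]
    - [[0, 0, 0.8], 0]
    - [[0, 0, 0.8], 0]
    - [[0, 0, 0.7], 0]
    - [[0, 0, 0.4], 0]
    - [[0, 0, 0.18], 0]
    - [[0, 0, 0], 0]
    - [[0, 0, 0], 0]

```text
clock: 11.75
position: [0.5479, -0.1866, 0.1087]
tool_rot: [3.141, -0.001, -0.037]
force: [-0.1, 0.1, 0.0]
grip_width: 0.0513
```

servo_tool:
  targets:
    - [[0, -0.02, 0], 0]
    - [[0, 0, 0], 0]
    - [[0, 0, 0], 0]
    - [[0, 0, 0], 0]
    - [[0, 0, 0], 0]
    - [[0, 0, 0], 0]
  gripper: -1
  newtons: 60

```text
clock: 12.5
position: [0.5478, -0.1852, 0.1082]
tool_rot: [-3.141, -0.0, -0.037]
force: [-1.3, 1.6, 6.0]
grip_width: 0.0073
```

servo_tool:
  targets:
    - [[0, 0, -0.1], 0]
    - [[0, 0, -0.2], 0]
    - [[0, 0, -0.3], 0]
    - [[0, 0, -0.4], 0]
    - [[0, 0, -0.5], 0]
    - [[0, 0, -0.6], 0]
    - [[0, 0, -0.6], 0]
    - [[0, 0, -0.6], 0]
    - [[0, 0, -0.5], 0]
    - [[0, 0, -0.3], 0]
    - [[0, 0, -0.1], 0]
    - [[0, 0, 0], 0]

```text
clock: 14.0
position: [0.5474, -0.1856, 0.3175]
tool_rot: [-3.141, 0.0, -0.037]
force: [0.2, -0.0, -3.4]
grip_width: 0.0073
```

```bash
python3 look.py w5
```

```text
14.05 [ 0.5473 -0.1855  0.3171] [-3.1413e+00  1.1000e-03 -3.6700e-02] [ 0.4   1.09 -3.67] 0.007240094066716407
```

View pics/w5.png

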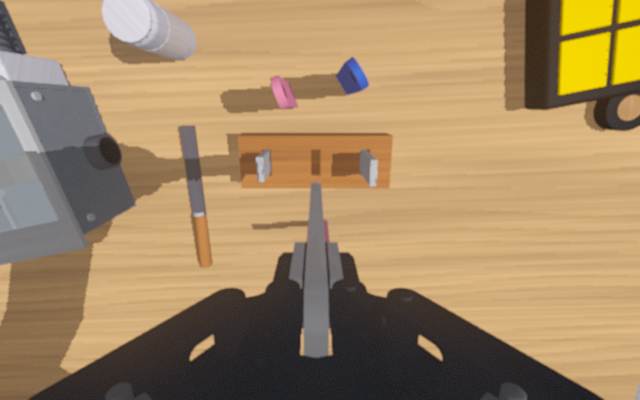

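servo_tool:
  targets:
    - [[0, -0.4, 0], 0]
    - [[0, -0.7, 0], 0]
    - [[0, -0.84, 0], 0]
    - [[0, -0.84, 0], 0]
    - [[-0.13, -0.84, 0], 0]
    - [[0, -0.84, 0], 0]
    - [[0, -0.84, 0], 0]
    - [[0, -0.84, 0], 0]
    - [[0, -0.7, 0], 0]
    - [[0, -0.5, 0], 0]
    - [[0, -0.1, 0], 0]

```text
clock: 15.42
position: [0.5537, 0.1889, 0.3171]
tool_rot: [-3.141, 0.001, -0.034]
force: [-0.2, -0.7, -3.4]
grip_width: 0.0072
```

servo_tool:
  targets:
    - [[0, 0, 0], -0.35]
    - [[0, 0, 0.1], -0.5]
    - [[0, 0, 0.1], -0.5]
    - [[0, 0, 0.1], -0.5]
    - [[0, 0, 0.1], -0.5]
    - [[0, 0, 0], 0]
    - [[0, 0, 0], 0]
    - [[0, 0, 0], 0]
    - [[0, 0, 0], 0]

```text
clock: 16.55
position: [0.5548, 0.1864, 0.2979]
tool_rot: [3.142, -0.0, 0.168]
force: [1.1, -0.2, -4.0]
grip_width: 0.0071
```

```bash
python3 look.py w6;  python3 look.py s6 scene; python3 -c "
from h import *
from h import *; import pickle
crop(cv2.imread('pics/w6.png'),240,80,400,240,4,'pics/w6c.png')
crop(cv2.imread('pics/s6.png'),320,130,460,280,4,'pics/s6c.png')
c=pickle.load(open('pics/w5.pkl','rb'));print(proj(c,[.5473+.015,-.186,.217]))
print(bot.observe()['qpos'])
"
```

```text
16.6 [0.5548 0.1864 0.2979] [ 3.1416e+00 -2.0000e-04  1.6830e-01] [-0.5   0.03 -3.38] 0.007532684175415615
16.65 [0.5547 0.1864 0.2979] [-3.1416e+00 -1.0000e-04  1.6830e-01] [-0.28  0.38 -3.38] 0.007192436304572943
[314.74801839 182.14911761]
[-0.11433678  0.42200849 -0.43598499  1.61056547  0.19057703  1.15127511
 -1.99712236]
```

View pics/w6c.png

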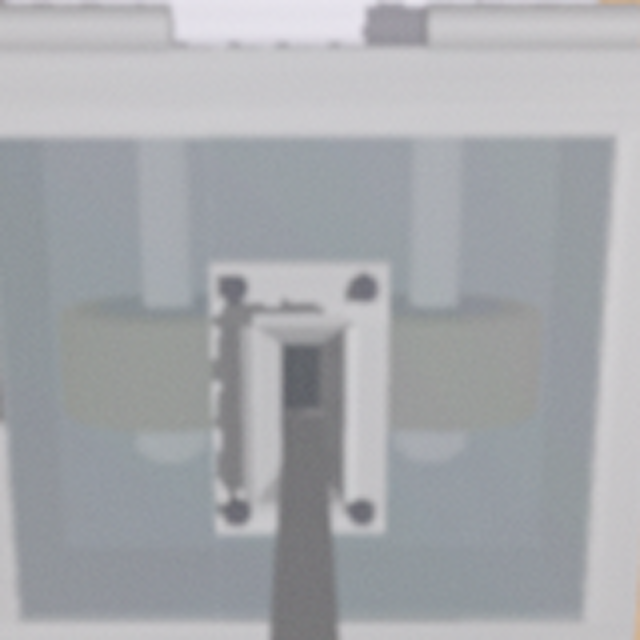

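View pics/s6c.png

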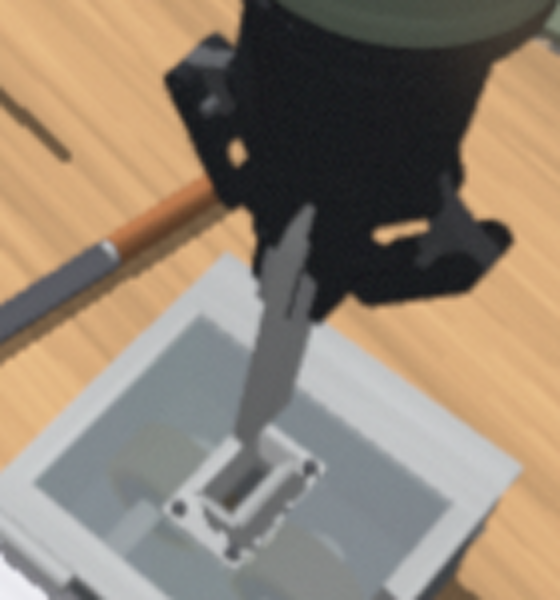

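```bash
python3 - <<'E'
from h import *; import pickle
c=pickle.load(open('pics/w6.pkl','rb'))
f=lambda p:(p[0]/4+240-3/8,p[1]/4+80-3/8)
P=np.array([.5548,.1864,0]);yaw=.168;X=np.array([np.cos(yaw),np.sin(yaw)]);Y=np.array([-np.sin(yaw),np.cos(yaw)])
def loc(n,p,z):
    q=plane(c,*f(p),z)-P; print(n,'x %.1f y %.1f mm'%(q[:2]@X*1e3,q[:2]@Y*1e3))
loc('end L',(281,408),.198);loc('end R',(329,406),.198)
for z in(.133,.121): loc('throat top-left',(283,345),z);loc('throat top-right',(320,345),z)
loc('plate tl',(208,262),.143);loc('plate tr',(388,262),.143);loc('plate bl',(215,532),.143);loc('plate br',(386,533),.143)
loc('mouth r',(345,420),.143); loc('mouth l',(245,420),.143)
loc('bar up L',(272,630),.225);loc('bar up R',(338,630),.225)
for z in (.298,.26,.225,.198): print(z,(proj(c,np.array([*(P[:2]+.015*X),z]))-[240,80])*4+1.5)
E
```

```text
end L x 15.4 y 4.0 mm
end R x 15.8 y -5.5 mm
throat top-left x 15.7 y 4.6 mm
throat top-right x 15.7 y -4.4 mm
throat top-left x 13.4 y 4.9 mm
throat top-right x 13.4 y -4.6 mm
plate tl x 37.1 y 21.8 mm
plate tr x 37.1 y -20.1 mm
plate bl x -29.4 y 21.6 mm
plate br x -29.6 y -20.9 mm
mouth r x -0.8 y -10.4 mm
mouth l x -0.8 y 13.7 mm
bar up L x -20.1 y 5.3 mm
bar up R x -20.1 y -6.8 mm
0.298 [298.63738752 604.00005241]
0.26 [299.88888368 507.04314919]
0.225 [300.67943162 445.76461166]
0.198 [301.14359011 409.77405705]
```

servo_tool:
  targets:
    - [[-0.012, -0.02, 0.1], 0]
    - [[0, 0, 0.25], 0]
    - [[0, 0, 0.3], 0]
    - [[0, 0, 0.2], 0]
    - [[0, 0, 0.1], 0]
    - [[0, 0, 0], 0]
    - [[0, 0, 0], 0]

```text
clock: 17.52
position: [0.5542, 0.1874, 0.2507]
tool_rot: [-3.141, -0.001, 0.168]
force: [1.0, 0.8, -3.7]
grip_width: 0.0071
```

```bash
python3 look.py w7;  python3 -c "
from h import *
crop(cv2.imread('pics/w7.png'),270,130,360,220,7,'pics/w7c.png')"
```

```text
17.575 [0.5541 0.1874 0.2507] [-3.1415e+00 -6.0000e-04  1.6840e-01] [-0.05  0.08 -3.26] 0.0073598392297116
```

View pics/w7c.png

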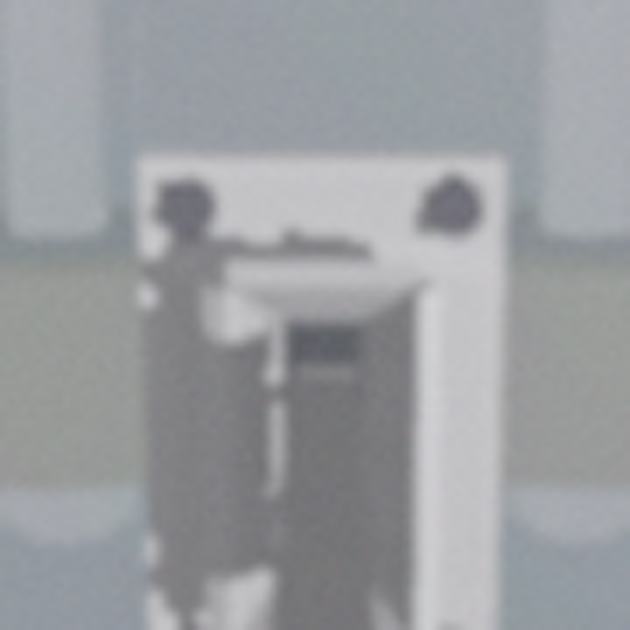

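servo_tool:
  targets:
    - [[0, 0, 0.1], 0]
    - [[0, 0, 0.1], 0]
    - [[0, 0, 0.1], 0]
    - [[0, 0, 0.1], 0]
    - [[0, 0, 0], 0]

```text
clock: 18.2
position: [0.5538, 0.1872, 0.2299]
tool_rot: [3.142, 0.001, 0.168]
force: [0.2, 0.2, -2.7]
grip_width: 0.0073
```

servo_tool:
  targets:
    - [[0, 0, 0.1], 0]
    - [[0, 0, 0.1], 0]
    - [[0, 0, 0], 0]

```text
clock: 18.58
position: [0.5538, 0.1872, 0.2199]
tool_rot: [3.141, 0.001, 0.168]
force: [-0.4, -0.7, -3.6]
grip_width: 0.0072
```

In the throat with no contact force; continuing.

servo_tool:
  targets:
    - [[0, 0, 0.1], 0]
    - [[0, 0, 0.12], 0]
    - [[0, 0, 0.12], 0]
    - [[0, 0, 0.12], 0]
    - [[0, 0, 0.12], 0]
    - [[0, 0, 0.12], 0]
    - [[0, 0, 0.12], 0]
    - [[0, 0, 0.1], 0]
    - [[0, 0, 0.07], 0]
    - [[0, 0, 0], 0]
    - [[0, 0, 0], 0]

```text
clock: 19.95
position: [0.5541, 0.1874, 0.171]
tool_rot: [-3.141, -0.0, 0.168]
force: [0.2, 0.5, -3.6]
grip_width: 0.0073
```

```bash
python3 look.py w8;  python3 look.py s8 scene; python3 -c "
from h import *
crop(cv2.imread('pics/s8.png'),290,150,460,290,4,'pics/s8c.png')"
```

```text
20.0 [0.5541 0.1873 0.171 ] [-3.1415e+00 -3.0000e-04  1.6830e-01] [ 0.41 -0.04 -2.86] 0.007129475638455624
20.05 [0.5541 0.1874 0.171 ] [-3.1415e+00 -3.0000e-04  1.6840e-01] [-0.98  1.09 -2.69] 0.007369152100199486
```

View pics/w8.png

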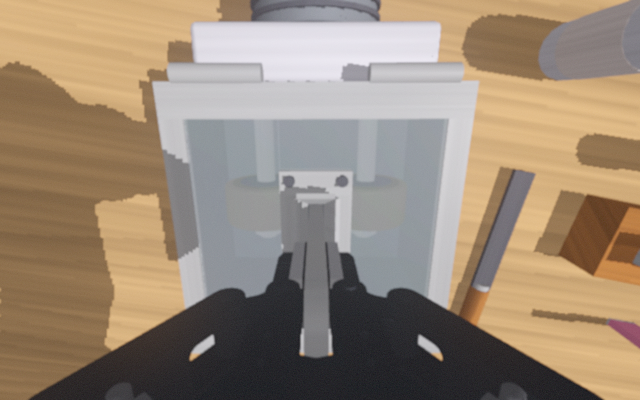

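View pics/s8c.png

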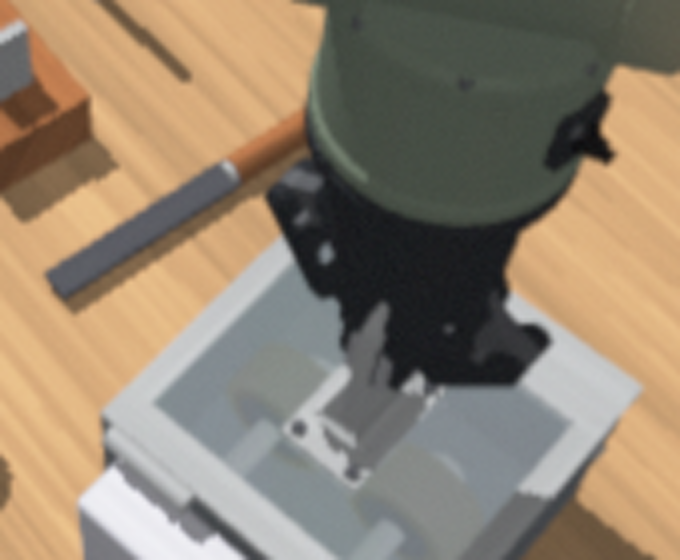

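```bash
python3 -c "
from workcell import bot
o=bot.observe();print(o['position'],o['force'],o['grip_width']);print(bot.job_done())"
```

```text
[0.55406092 0.18735007 0.17099678] [-0.97651283  1.08536612 -2.69177885] 0.007369152100199486
the job is handed in; nothing more can be done
None
```

I pressed the guard shut, lifted the long grey bar out of the middle pocket of the rack, and passed its sawn end down through the feed slot. I handed the job in at about 20 s with the bar still gripped at 60 N; no verdict is reported.

**What the last checks showed:**
- **Bar height:** The tool is at z = 0.171 m, which puts the sawn end at about 0.071 m, against 0.070 m at the shafts. This assumes the bar stood at 8 mm above the bench in the rack and has not slipped. The wrist pictures showed no slip.
- **Bar position:** The bar is upright and within about 1 mm of the slot centre I measured. I could not see the sawn end between the wheels directly.
- **Contact:** The sideways force is about 1 N and the vertical force stays close to the bar's weight. The bar is therefore not pressing on the machine or wedged in the slot.
- **Guard:** The front corner of the guard is in the same place in the pictures before and after insertion, so it has stayed shut.
- **Other objects:** I touched nothing else, and the file, the rack and the parts of the other bars still in view look unmoved.

**One disagreement:** While pressing, the measured tool height went to 0.120 m, though the shut rail should be at 0.126 m. The force had risen to 20 N and the guard looked flat, so I took the difference as give in the fingers.

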